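# Hold the spice grinder lid at its half-turn pulse position

## Robot

A 6-joint arm with a two-finger parallel gripper is mounted at the origin on the work surface. World frame = base frame: x ahead of the robot, y to its left, z up, the work surface at z = 0. Lengths are in m, angles in rad, forces in N, time in s.
With the tool pointing down it reaches from about 0.3 to 0.775 m from the base axis. Payload 14.6 kg.
Tool frame: the origin (TCP) lies on the centre line of the jaws, within the pads' length; the fingertips stand 25 mm ahead of it and the grasp point (between the pads) lies 6 mm ahead of it (robot.finger_overhang is the distance from the TCP to the fingertips, in m); x points along the fingers, z is the direction in which the jaws open and shut, and the axes are right-handed (so a half turn about x gives the same grasp; the last joint's range is limited). The gripper opens to 94 mm and grips with 3 to 60 N. Pads are 16 mm wide; open, the fingers measure 119 mm over their backs; the gripper's body (75 mm by 177 mm) begins 78 mm behind the grasp point.
Start: joints at [1.281, 0.3, 1.521, -0, 1.321, -0.067], TCP at [0.122, 0.536, 0.195] pointing down, gripper open.
Joint ranges: [-3.03, 3.03], [-0.79, 2.21], [0.23, 2.52], [-1.04, 4.18], [0, 3.07], [-2.55, 2.55]. Speed limits (rad/s): [2.22, 2.22, 2.57, 3.14, 3.14, 3.14].

## Interface

Orientations are given as a rotation vector (axis times angle).
In Python, from workcell import telemetry, capture, camera_info, sign_off, robot gives the robot as it stands.
- The arm moves only by the tool drive_tool, never from a script. Its argument "increments" is a list that holds one entry, the list of rows, each a list of 7 numbers: the finger opening in mm, from 0 to 94, then the shift along the world's x, y, z in mm, then the turn, a rotation vector about the world's x, y, z in degrees. In form: [[[hand, tx, ty, tz, ax, ay, az], ...]]. A call has 1 to 10 rows; each row is the pose to reach, as a shift and turn from the pose measured when the call began; what a row does not reach only later rows make up. A row lasts 1/10 s, in which the tool goes at most 50 mm and 8.59 degrees, less where a joint would pass 70% of its speed; a pose out of reach is approached as far as the arm can. A call with a gripper value outside its range is refused whole. The fingers move at their own pace and stop on an object; "newtons" is the grip in N (left out, the last holds). Time passes only in rows, so rows that repeat a pose let the fingers close. It gives the time, the measured TCP pose, the force and the opening at its end, in the units of the state.
- telemetry.get_obs(): the state, without advancing time (a new reading comes with each control period).
- capture(name): name is "scene" or "top" or "wrist"; returns (picture, depth): 384x512x3 uint8, red, green, blue; 384x512 float32, m along the optical axis (not along the pixel's ray), 0 where there is no reading.
- camera_info(name): a dict with "intrinsics" (3x3 intrinsics, pixels), "rvec" (rotation vector, rad) and "tvec" (3), from world to camera coordinates, as OpenCV has them; the wrist camera has in their place "tool_from_camera" (4x4, takes a point from camera to tool coordinates, whose origin is the TCP and whose axes are the tool frame's). Camera axes: x right, y down, z forward; pixel columns grow to the right and rows downward; lengths in m; the calibration is good to about 2 mm. The wrist camera is an equidistant fisheye: a pixel r from the principal point sees the ray r / f radians off the axis. A picture is of the moment at which its call begins: read the wrist's pose just before it. camera_info takes no time and is no camera call.
- sign_off(): hands the job in, once; it reports no verdict.
The state is a dict: "clock": time; "q": joint angles; "qvel": joint speeds; "joint_torque": joint torques, N m; "tool_pos": TCP position; "tcp_rot": TCP orientation; "contact_force": force on the tool from outside, world axes, zero at the start; "moment": the same for the moment, N m; "width": finger opening in m.
Only numpy, scipy, OpenCV 4.12 (cv2) and the standard library are available. Lean on these libraries where they do the work, as an engineer would, in place of code of your own. Each camera call takes 0.05 s, during which the arm holds its last target.

## Task

Someone left a spice jar standing in the mouth of the grinder: lift it out and stand it upright in the spice tray. Then set the grinder's lid in the mouth with its lugs through the two gaps so that it sits fully down, twist it clockwise (from above) half-way, until the ends of its grip bar point at the two round pips on the rim, well short of the lock click, and finish while still gripping the lid and holding it there against its spring. Do not disturb the other things on the counter.

Things in the scene. Friction and masses are not known exactly. Their poses are not given: they have to be found in the camera images.
- jar_center (a point): Centre (half-way up) of the spice jar standing in the grinder bowl: upright cylinder 44 mm in diameter, 95 mm high, amber glass, black cap of the same width, about 130 g. z up. It stands on the bowl floor 40 mm below the rim, so its top 55 mm stick out. Two smaller jars already in the tray are to be left there.
- tray_free (a point): On the inner floor of the fixed aluminium spice tray, mid of its free part. Tray 140 mm (its x) by 200 mm (its y), walls 16 mm high, 3 mm thick, floor 5 mm thick. This point is 45 mm from the tray centre towards its -y end, 5 mm above the counter; two other jars stand near the +y end, about 115 mm away. z up.
- lid_grip (a point): Centre of the grip bar on the loose lid (140 g), right way up on the counter. Bar 78 mm long (x), 20 wide (y), 34 high (z). 17 mm below: top of a flange 88 mm in diameter, 6 thick; under it a plug 61 mm in diameter, 18 long, underside 41 mm below this point.
- lug (a point): Outer end of one of the lid's two lugs, on the side of the plug at its bottom: 10 mm wide, 7 mm high, reaching 37 mm from the lid's axis. The lugs lie exactly below the two ends of the grip bar (along the lid's +x and -x); the lid is the same after half a turn. Axes as lid_grip.
- mouth (a point): Centre of the grinder's mouth at rim height, 112 mm above the counter. Grinder fixed: round steel bowl 104 mm across on a grey housing with a 124 mm square foot. Opening 65 mm in diameter with two lug gaps, 18 mm wide, reaching 40 mm from the axis, along this frame's +x and -x. z up. Lid fully down: flange on the rim, lid_grip 23 mm above this point.
- pip (a point): One of two small black round pips on the rim, 48.5 mm from the mouth's centre, 45 degrees clockwise (from above) of the gaps: the half-turn mark; the other is opposite. Two black blocks at 90 degrees from the gaps mark the lock, which resists from about 64 degrees and clicks at about 86.
- drive (a joint): Sprung ring in the mouth that the lugs push clockwise, rad: 0 at rest, at most 1.5. The lugs meet it after about 0.13 rad of lid turn from the gaps, so it reads about 0.65 with the lid at the pips. Its spring pushes back (0.02 N m at 0, 0.08 at half-turn) and returns an unheld lid. Over 1.15 is going into the lock.
Not all that is in view belongs to the job. What is shaped like the part that bears mouth but orange is not meant. What is shaped like the part that bears lid_grip but turquoise is not meant.

How it is judged:
On the way, in this order (a step that is already met when the one before it is completed fails the run):
1. the spice jar stands upright in the tray, let go (x of jar_center in the frame of tray_free between -0.062 and 0.062 m and y of jar_center in the frame of tray_free between -0.05 and 0.14 m and z of jar_center in the frame of tray_free below 0.053 m and angle between jar_center's own z axis and vertical below 0.15 rad and contact force between the fingers and jar below 0.2 N and linear speed of jar below 0.03 m/s), for 0.2 s.
2. the lid sits fully down in the mouth, not yet twisted (horizontal distance between lid_grip and mouth below 0.005 m and z of lid_grip in the frame of mouth below 0.0255 m and angle between lid_grip's own z axis and vertical below 0.08 rad and angle between the x axis of lid_grip and the x axis of mouth, either way round below 0.3 rad), for 0.1 s.
At the end, for the whole second after the job is handed in: Jar upright in the tray; lid down in the mouth (centred within 5 mm, lid_grip under 25.5 mm above the rim), turned clockwise 45 degrees within 11.5 degrees, drive ring at 0.42 to 0.90 rad, lid still and held by the fingers with over 1.5 N (x of jar_center in the frame of tray_free between -0.062 and 0.062 m and y of jar_center in the frame of tray_free between -0.05 and 0.14 m and z of jar_center in the frame of tray_free below 0.053 m and angle between jar_center's own z axis and vertical below 0.15 rad and horizontal distance between lid_grip and mouth below 0.005 m and z of lid_grip in the frame of mouth below 0.0255 m and angle between lid_grip's own z axis and vertical below 0.08 rad and contact force between the fingers and jar below 0.2 N and angle between the x axis of lid_grip and the x axis of mouth, either way round between 0.585 and 0.985 rad and value of joint drive between 0.42 and 0.9 rad and contact force between the fingers and lid above 1.5 N and angular speed of lid below 0.15 rad/s); the arm keeps its last pose, push and grip.
It fails at once if the lid is twisted on into its lock (value of joint drive above 1.15 rad).
It fails at once if the spice jar is tipped over (angle between jar_center's own z axis and vertical above 0.8 rad).
It fails at once if a bystander is pushed more than 4 cm away or one of the tray's jars tipped (distance of any of jar_b, jar_c, ramekin, shaker, mug, spoon from where it was at the start of the episode above 0.04 m or angle between any of jar_b, jar_c, shaker, mug's own z axis and vertical above 0.6 rad).
It also fails if it takes over 64 s, if anything falls off the work surface, if the arm or the gripper's body presses on something with over 40 N, if the wrist force passes 120 N, or if a joint passes its speed limit or range.

## Working session

There is one attempt and no reset: what is moved stays moved. The work goes in short steps, Python scripts to look and compute and a tool call to move; the robot and the scene stay as the last step left them, time stands still between calls to the robot, and variables do not carry over. Pictures are saved under pics/ and viewed, and the job is handed in when it is done.

Besides the shell and the picture viewer there is one more tool, called after "Call:" as name(argument=value, ...) on one line, values as JSON. drive_tool: Moves the arm, as the interface text tells. Its arguments: {"type":"object","properties":{"increments":{"type":"array","items":{"type":"array","items":{"type":"array","items":{"type":"number"}}}},"newtons":{"type":"number"}},"required":["increments"]}

```bash
mkdir -p pics; ls; python3 - <<'E'
from workcell import telemetry,capture,camera_info
import cv2,numpy as np
o=telemetry.get_obs();print({k:np.round(v,3) for k,v in o.items()})
for n in("scene","top"):
    p,d=capture(n);np.savez(f"pics/{n}0.npz",p=p,d=d);cv2.imwrite(f"pics/{n}0.png",cv2.resize(p[:,:,::-1],(768,576),interpolation=cv2.INTER_CUBIC))
for n in("scene","top","wrist"):print(camera_info(n))
E
```

```text
pics
{'clock': np.float64(0.0), 'q': array([ 1.281,  0.3  ,  1.522,  0.   ,  1.321, -0.067]), 'qvel': array([-0.002, -0.001, -0.001,  0.   , -0.002, -0.   ]), 'joint_torque': array([-4.0000e-03, -5.3180e+01, -3.5274e+01,  7.1000e-02,  2.4000e-02,
        0.0000e+00]), 'tool_pos': array([0.121, 0.536, 0.194]), 'tcp_rot': array([-1.044,  1.307,  1.043]), 'contact_force': array([0.088, 0.939, 0.24 ]), 'moment': array([ 0.021, -0.068,  0.051]), 'width': np.float64(0.094)}
{'intrinsics': array([[475.84590481,   0.        , 258.10883418],
       [  0.        , 475.84590481, 184.05700067],
       [  0.        ,   0.        ,   1.        ]]), 'rvec': array([ 1.48229619,  1.89395258, -0.95052942]), 'tvec': array([ 0.12148338, -0.20853622,  1.4777144 ])}
{'intrinsics': array([[416.81363776,   0.        , 257.42625513],
       [  0.        , 416.81363776, 191.39568444],
       [  0.        ,   0.        ,   1.        ]]), 'rvec': array([ 2.19108634, -2.17912733,  0.08318351]), 'tvec': array([0.00419877, 0.46378191, 0.98613735])}
{'intrinsics': array([[297.31863964,   0.        , 256.98252728],
       [  0.        , 297.31863964, 191.1611412 ],
       [  0.        ,   0.        ,   1.        ]]), 'tool_from_camera': array([[-7.72787245e-04, -2.49639305e-01,  9.68338588e-01,
        -1.89599988e-01],
       [-4.81297014e-04, -9.68338672e-01, -2.49639711e-01,
         7.17531666e-02],
       [ 9.99999586e-01, -6.58976856e-04,  6.28169122e-04,
        -2.97184318e-04],
       [ 0.00000000e+00,  0.00000000e+00,  0.00000000e+00,
         1.00000000e+00]])}
```

View pics/scene0.png

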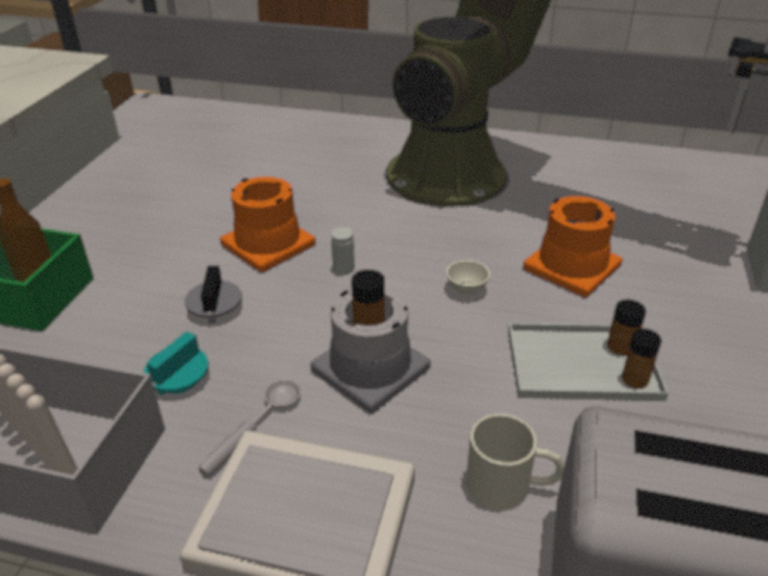

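View pics/top0.png

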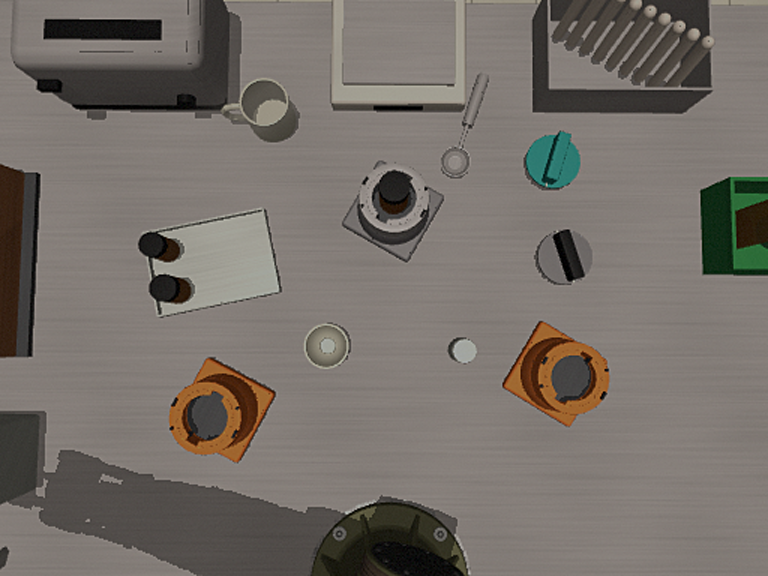

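In the top view (768 px scale), three things look like the mouth: the grey grinder at (395,200), which I choose, and the orange ones at (207,415) and (572,378). Two look like the lid: grey with a black bar at (565,257), which I choose, and turquoise at (552,160). Three look like the jar: the one in the grey mouth at (395,188), which I choose, and the tray jars at (158,246) and (168,290). I'll check these in a close crop and measure them.

```bash
cat > h.py <<'E'
import numpy as np,cv2
from scipy.spatial.transform import Rotation as R
from workcell import telemetry,capture,camera_info
def cloud(n,d):
    c=camera_info(n);K=c["intrinsics"];Rm=R.from_rotvec(c["rvec"]).as_matrix();t=np.array(c["tvec"])
    v,u=np.mgrid[:d.shape[0],:d.shape[1]]
    P=np.stack([(u-K[0,2])/K[0,0]*d,(v-K[1,2])/K[1,1]*d,d],-1)
    return (P-t)@Rm      # Rm^T (P-t)
def ray_at_z(n,u,v,z):
    c=camera_info(n);K=c["intrinsics"];Rm=R.from_rotvec(c["rvec"]).as_matrix();t=np.array(c["tvec"])
    r=Rm.T@np.array([(u-K[0,2])/K[0,0],(v-K[1,2])/K[1,1],1]);o=-Rm.T@t
    return o+r*(z-o[2])/r[2]
E
python3 - <<'E'
from h import *
a=np.load("pics/top0.npz");p,d=a["p"],a["d"];W=cloud("top",d)
def reg(name,u0,u1,v0,v1,z0,z1,f=None):
    S=W[v0:v1,u0:u1].reshape(-1,3);C=p[v0:v1,u0:u1].reshape(-1,3).astype(int)
    m=(S[:,2]>z0)&(S[:,2]<z1)
    if f is not None:m&=f(C)
    Q=S[m];c,rad=cv2.minEnclosingCircle(Q[:,:2].astype(np.float32));rc=cv2.minAreaRect(Q[:,:2].astype(np.float32))
    print(name,len(Q),"mean",Q.mean(0).round(4),"circ",np.round(c,4),round(rad,4),"rect",np.round(rc[0],4),np.round(rc[1],4),round(rc[2],1));return Q
reg("jartop",240,290,105,150,.15,.18)
reg("rim",230,300,100,165,.105,.119)
reg("lid flange",350,400,145,195,.015,.033)
reg("bar",350,400,145,195,.047,.07)
reg("bar black",350,400,145,195,.03,.08,lambda C:C.max(1)<60)
reg("tray",90,200,130,220,.010,.022)
reg("jars",85,130,145,210,.06,.2)
print("table",np.median(W[270:300,240:280,2]))
A=cv2.resize(p[95:180,220:305,::-1],(590,590),interpolation=cv2.INTER_CUBIC);cv2.imwrite("pics/crop_g.png",A)
A=cv2.resize(p[145:195,350:400,::-1],(500,500),interpolation=cv2.INTER_CUBIC);cv2.imwrite("pics/crop_l.png",A)
E
```

```text
jartop 370 mean [ 0.592  -0.0027  0.1664] circ [ 0.5931 -0.0032] 0.0224 rect [ 0.5927 -0.0026] [0.0435 0.0424] 87.2
rim 982 mean [ 0.5865 -0.003   0.1121] circ [ 0.5895 -0.003 ] 0.052 rect [ 0.5889 -0.0024] [0.1026 0.1015] 0.1
lid flange 672 mean [ 0.512  -0.274   0.0241] circ [ 0.514  -0.2786] 0.0443 rect [ 0.5138 -0.2783] [0.0866 0.0867] 82.0
bar 324 mean [ 0.5134 -0.2771  0.0571] circ [ 0.5137 -0.2767] 0.0391 rect [ 0.5143 -0.2785] [0.0779 0.0217] 18.4
bar black 383 mean [ 0.5135 -0.2752  0.0537] circ [ 0.5141 -0.2775] 0.039 rect [ 0.5143 -0.2776] [0.0772 0.0207] 17.4
tray 479 mean [0.5035 0.291  0.0157] circ [0.5036 0.2906] 0.1219 rect [0.5041 0.2908] [0.1409 0.2011] 12.1
jars 576 mean [0.4873 0.3502 0.0792] circ [0.4885 0.353 ] 0.0534 rect [0.4888 0.3522] [0.1063 0.0417] 14.3
table 0.0003447168093679967
```

View pics/crop_g.png

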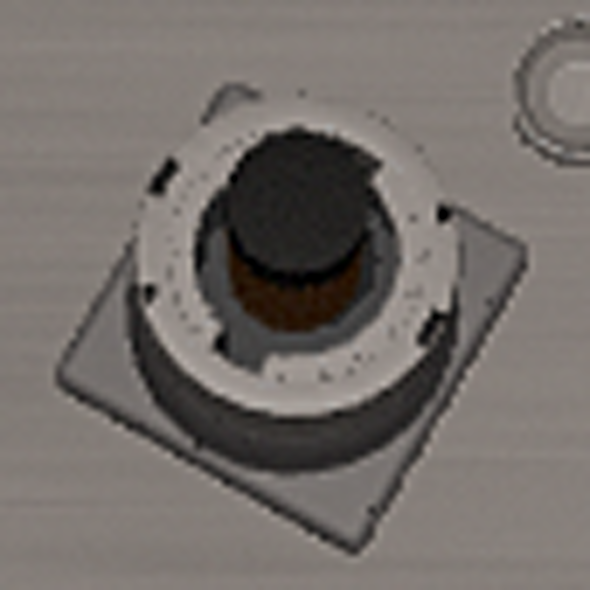

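View pics/crop_l.png

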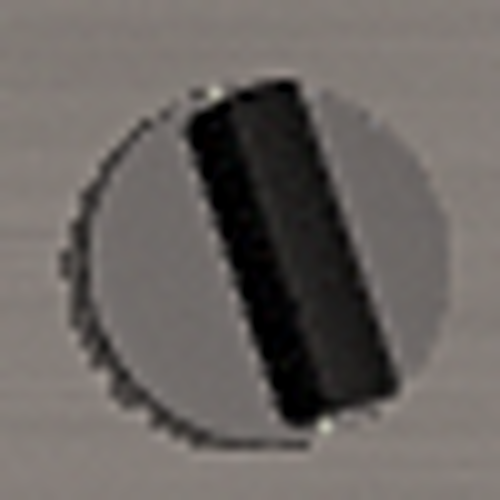

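Crop check: the grey rim is centred at crop (298,255) with the jar inside it. The gaps run lower-left (240,350) to upper-right, the lock blocks are at (163,178) and (432,328), and the pips are at (148,292) and (443,212). The grey lid has the black bar. The measured sizes agree with the given ones (rim 104, flange 88, bar 78x21, tray 141x201, jar top 0.167). Next I'll work out the angles.

```bash
python3 - <<'E'
from h import *
s=85/590
def P(x,y,z=.113):
    # crop pixel -> image pixel (cv2.resize centre convention)
    return ray_at_z("top",220+(x+.5)*s-.5,95+(y+.5)*s-.5,z)
b1,b2,p1,p2,g=[P(*q)[:2] for q in((163,178),(432,328),(148,292),(443,212),(240,350))]
for n,a,b in(("blocks",b1,b2),("pips",p1,p2)):
    v=b-a;print(n,"mid",((a+b)/2).round(4),"len",np.linalg.norm(v).round(4),"yaw",np.degrees(np.arctan2(v[1],v[0])).round(1)%180)
m=(p1+p2)/2;v=m-g;print("gap",np.linalg.norm(v).round(4),np.degrees(np.arctan2(v[1],v[0])).round(1))
o=telemetry.get_obs();T=R.from_rotvec(o["tcp_rot"]).as_matrix();print(T.round(3));print("jaw yaw",np.degrees(np.arctan2(T[1,2],T[0,2])))
# scene cross-check of rim, jar, lid
p,d=capture("scene");W=cloud("scene",d);
def reg(n,x,y,r,z0,z1):
    S=W.reshape(-1,3);m=(np.hypot(S[:,0]-x,S[:,1]-y)<r)&(S[:,2]>z0)&(S[:,2]<z1);Q=S[m]
    c,rad=cv2.minEnclosingCircle(Q[:,:2].astype(np.float32));print(n,len(Q),np.round(c,4),round(rad,4),Q[:,2].max().round(4))
reg("jar",.592,-.003,.04,.14,.18);reg("rim",.589,-.003,.07,.107,.118);reg("bar",.514,-.277,.05,.045,.08);reg("fl",.514,-.277,.06,.017,.03)
E
```

```text
blocks mid [ 0.5899 -0.0033] len 0.0979 yaw 60.8
pips mid [ 0.5902 -0.0028] len 0.097 yaw 105.7
gap 0.036 -29.0
[[-0.    -0.975  0.221]
 [-0.001  0.221  0.975]
 [-1.     0.    -0.001]]
jaw yaw 77.23503442656094
jar 464 [ 0.5952 -0.0013] 0.0233 0.1684
rim 820 [ 0.5905 -0.0016] 0.0531 0.1178
bar 229 [ 0.5147 -0.2778] 0.0417 0.0605
fl 524 [ 0.5136 -0.277 ] 0.0461 0.03
```

Call:
drive_tool(increments=[[[94,30,-35,56,0,0,0],[94,60,-70,56,0,0,0],[94,90,-105,56,0,0,0],[94,120,-140,56,0,0,0],[94,150,-173,56,0,0,0],[94,180,-207,56,0,0,0],[94,210,-240,56,0,0,0],[94,240,-275,56,0,0,0],[94,270,-309,56,0,0,0],[94,300,-343,56,0,0,0]]], newtons=15)

```text
clock: 1.15
tool_pos: [0.4223, 0.1915, 0.2507]
tcp_rot: [-1.044, 1.307, 1.043]
contact_force: [0.6, 1.1, -0.3]
width: 0.094
```

```bash
python3 - <<'E'
from h import *
o=telemetry.get_obs();t=np.array([.593,-.003,.25]);print(o["clock"],o["tool_pos"],((t-o["tool_pos"])*1000).round(1),o["contact_force"])
E
```

```text
1.15 [0.422334  0.1915171 0.2506629] [ 170.7 -194.5   -0.7] [ 0.61589492  1.10578196 -0.31996806]
```

Call:
drive_tool(increments=[[[94,30,-34,0,0,0,0],[94,60,-68,0,0,0,0],[94,90,-102,0,0,0,0],[94,120,-136,0,0,0,0],[94,150,-170,0,0,0,0],[94,171,-194.5,0,0,0,0],[94,171,-194.5,0,0,0,0],[94,171,-194.5,0,0,0,0]]])

```text
clock: 1.95
tool_pos: [0.5932, -0.0032, 0.25]
tcp_rot: [-1.043, 1.308, 1.043]
contact_force: [-0.0, 0.4, -0.5]
width: 0.0944
```

```bash
python3 - <<'E'
from h import *
o=telemetry.get_obs();t=np.array([.593,-.003,.146]);print(o["clock"],o["tool_pos"],((t-o["tool_pos"])*1000).round(1),o["contact_force"])
p,d=capture("wrist");np.savez("pics/w1.npz",p=p,d=d,pos=o["tool_pos"],rot=o["tcp_rot"]);cv2.imwrite("pics/w1.png",p[:,:,::-1])
E
```

```text
1.95 [ 0.59317092 -0.00316865  0.24998783] [  -0.2    0.2 -104. ] [-0.04566646  0.39194111 -0.52238915]
```

View pics/w1.png

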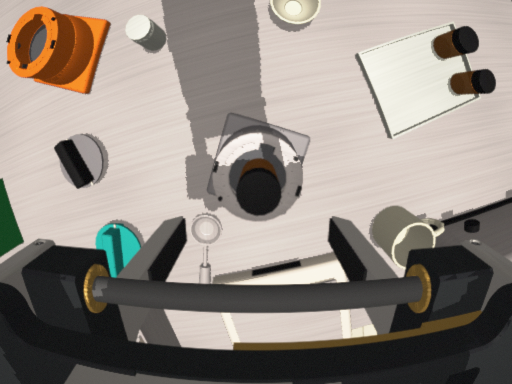

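The jar cap at (258,192) lies midway between the fingers, whose tips are at about columns 185 and 330. I'll descend and grip.

Call:
drive_tool(increments=[[[94,0,0,-40,0,0,0],[94,0,0,-75,0,0,0],[94,0,0,-100,0,0,0],[94,0,0,-104,0,0,0],[94,0,0,-104,0,0,0],[30,0,0,-104,0,0,0],[30,0,0,-104,0,0,0],[30,0,0,-104,0,0,0],[30,0,0,-104,0,0,0],[30,0,0,-104,0,0,0]]], newtons=15)

```text
clock: 3.0
tool_pos: [0.593, -0.0025, 0.1466]
tcp_rot: [-1.044, 1.307, 1.044]
contact_force: [-0.1, -0.3, -0.5]
width: 0.0571
```

Call:
drive_tool(increments=[[[30,0,0,0,0,0,0],[30,0,0,0,0,0,0],[30,0,0,0,0,0,0],[30,0,0,0,0,0,0],[30,0,0,0,0,0,0]]])

```text
clock: 3.5
tool_pos: [0.593, -0.0025, 0.1467]
tcp_rot: [-1.044, 1.307, 1.043]
contact_force: [-0.5, 0.8, 0.9]
width: 0.0436
```

Call:
drive_tool(increments=[[[30,0,0,5,0,0,0],[30,0,0,15,0,0,0],[30,0,0,30,0,0,0],[30,0,0,50,0,0,0],[30,0,0,70,0,0,0],[30,0,0,80,0,0,0],[30,0,0,80,0,0,0]]])

```text
clock: 4.2
tool_pos: [0.5935, -0.0026, 0.2283]
tcp_rot: [-1.045, 1.305, 1.042]
contact_force: [-0.2, -0.7, -2.0]
width: 0.0433
```

```bash
python3 - <<'E'
from h import *
o=telemetry.get_obs();t=np.array([.5135,.247,.081]);print(o["clock"],o["tool_pos"],((t-o["tool_pos"])*1000).round(1),o["contact_force"],o["width"])
p,d=capture("scene");cv2.imwrite("pics/s2.png",cv2.resize(p[120:300,160:460,::-1],(750,450)))
p,d=capture("top");np.savez("pics/top2.npz",p=p,d=d);cv2.imwrite("pics/t2.png",p[:,:,::-1])
E
```

```text
4.2 [ 0.5935028  -0.00257112  0.22830814] [ -80.   249.6 -147.3] [-0.168415   -0.6892792  -2.01760909] 0.043321895180677146
```

View pics/s2.png

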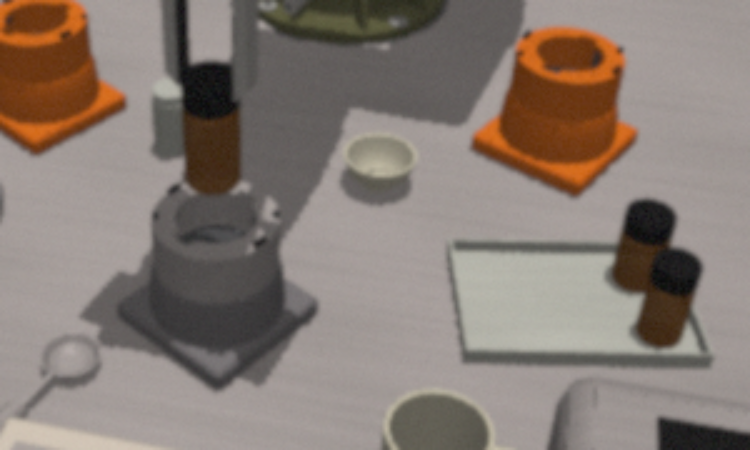

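The jar hangs upright above the empty grey mouth, at crop (212,130). I'll move it to the tray.

Call:
drive_tool(increments=[[[30,-10,30,0,0,0,0],[30,-22,70,0,0,0,0],[30,-35,110,0,0,0,0],[30,-48,150,0,0,0,0],[30,-61,190,0,0,0,0],[30,-73,228,0,0,0,0],[30,-80,249.5,-20,0,0,0],[30,-80,249.5,-60,0,0,0],[30,-80,249.5,-100,0,0,0],[30,-80,249.5,-125,0,0,0]]])

```text
clock: 5.3
tool_pos: [0.5111, 0.2466, 0.097]
tcp_rot: [-1.043, 1.312, 1.046]
contact_force: [0.6, -0.3, -0.0]
width: 0.0433
```

Call:
drive_tool(increments=[[[30,0,0,-8,0,0,0],[30,0,0,-12,0,0,0],[30,0,0,-14,0,0,0],[30,0,0,-14,0,0,0]]])

```text
clock: 5.7
tool_pos: [0.5116, 0.2467, 0.084]
tcp_rot: [-1.043, 1.311, 1.045]
contact_force: [-0.0, 0.1, -1.5]
width: 0.0434
```

Call:
drive_tool(increments=[[[30,0,0,-2,0,0,0],[30,0,0,-3,0,0,0],[30,0,0,-4,0,0,0],[30,0,0,-4,0,0,0]]])

```text
clock: 6.1
tool_pos: [0.5116, 0.2467, 0.08]
tcp_rot: [-1.043, 1.311, 1.045]
contact_force: [-0.4, 1.0, -1.2]
width: 0.0433
```

Call:
drive_tool(increments=[[[30,0,0,-1,0,0,0],[30,0,0,-2,0,0,0],[30,0,0,-2,0,0,0]]])

```text
clock: 6.4
tool_pos: [0.5115, 0.2467, 0.0778]
tcp_rot: [-1.043, 1.311, 1.046]
contact_force: [-0.1, 0.8, -0.2]
width: 0.0433
```

Call:
drive_tool(increments=[[[30,0,0,-1,0,0,0],[30,0,0,-1.5,0,0,0],[30,0,0,-1.5,0,0,0]]])

```text
clock: 6.7
tool_pos: [0.512, 0.2469, 0.0776]
tcp_rot: [-1.044, 1.309, 1.045]
contact_force: [-2.0, -1.0, 10.3]
width: 0.0434
```

```bash
python3 - <<'E'
from h import *
o=telemetry.get_obs();print(o["clock"],o["tool_pos"],o["contact_force"],o["width"])
p,d=capture("scene");cv2.imwrite("pics/s3.png",cv2.resize(p[120:300,260:460,::-1],(700,630))[:600])
print(telemetry.get_obs()["contact_force"])
E
```

```text
6.7 [0.51199745 0.246853   0.07759204] [-1.95117328 -1.0060078  10.25985151] 0.043374987445268354
[-2.13821467 -1.1007378  10.31964715]
```

View pics/s3.png

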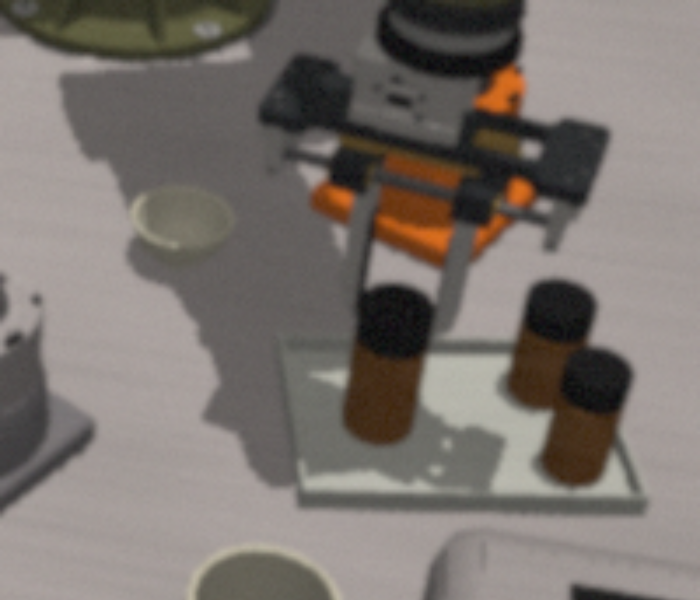

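The jar is on the tray floor (10 N), upright and clear of the other two. I'll release it.

Call:
drive_tool(increments=[[[30,0,0,1,0,0,0],[75,0,0,1,0,0,0],[75,0,0,1,0,0,0],[75,0,0,1,0,0,0],[75,0,0,1,0,0,0],[75,0,0,1,0,0,0],[75,0,0,1,0,0,0]]])

```text
clock: 7.45
tool_pos: [0.512, 0.2468, 0.0785]
tcp_rot: [-1.044, 1.309, 1.045]
contact_force: [0.2, -0.1, 0.6]
width: 0.0747
```

Call:
drive_tool(increments=[[[75,0,0,0,0,0,0],[75,0,0,10,0,0,0],[75,0,0,35,0,0,0],[75,0,0,75,0,0,0],[75,0,0,120,0,0,0],[75,0,0,160,0,0,0],[75,0,0,170,0,0,0],[75,0,0,170,0,0,0]]])

```text
clock: 8.25
tool_pos: [0.5124, 0.247, 0.2504]
tcp_rot: [-1.044, 1.306, 1.044]
contact_force: [-0.6, -0.2, -0.5]
width: 0.075
```

```bash
python3 - <<'E'
from h import *
o=telemetry.get_obs();t=np.array([.514,-.277,.20]);print(o["clock"],o["tool_pos"],((t-o["tool_pos"])*1000).round(1),o["q"].round(3),o["width"])
p,d=capture("scene");cv2.imwrite("pics/s4.png",cv2.resize(p[120:300,260:460,::-1],(660,594)))
p,d=capture("wrist");cv2.imwrite("pics/w4.png",p[:,:,::-1])
E
```

```text
8.25 [0.51235169 0.24699969 0.25042081] [   1.6 -524.   -50.4] [ 0.385  0.307  1.384 -0.     1.451 -0.964] 0.07497099001482825
```

View pics/s4.png

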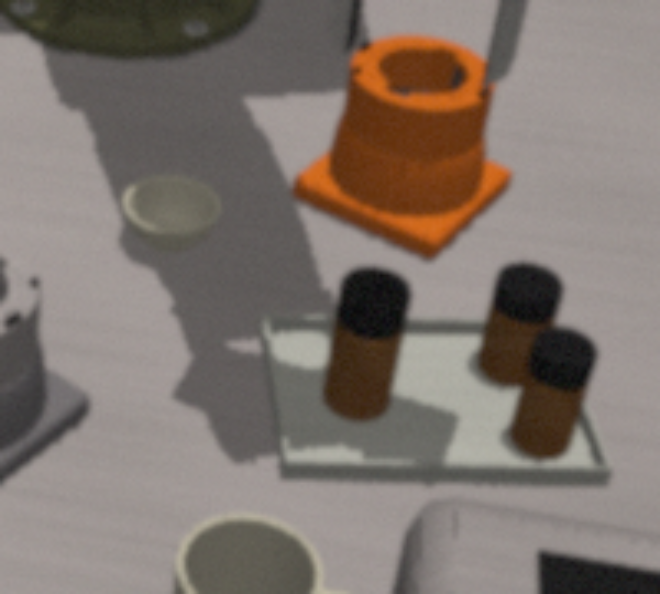

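The jar stands upright and released at crop (368,345). I'll take one close view of the mouth on the way to the lid.

Call:
drive_tool(increments=[[[70,14,-45,0,0,0,0],[70,28,-90,0,0,0,0],[70,42,-135,0,0,0,0],[70,56,-180,0,0,0,0],[70,70,-225,0,0,0,0],[70,78,-250,0,0,0,0],[70,78,-250,0,0,0,0],[70,78,-250,0,0,0,0]]])

```text
clock: 9.15
tool_pos: [0.5891, -0.0033, 0.2457]
tcp_rot: [-1.042, 1.313, 1.047]
contact_force: [0.6, 0.7, 0.3]
width: 0.0696
```

```bash
cat >> h.py <<'E'
def wrist_look(tag):
    o=telemetry.get_obs();p,d=capture("wrist");np.savez(f"pics/{tag}.npz",p=p,d=d,pos=o["tool_pos"],rot=o["tcp_rot"]);cv2.imwrite(f"pics/{tag}.png",p[:,:,::-1]);return o,p,d
def wray(u,v,pos,rot):
    c=camera_info("wrist");K=c["intrinsics"];M=c["tool_from_camera"]
    x,y=(u-K[0,2])/K[0,0],(v-K[1,2])/K[1,1];r=np.hypot(x,y)+1e-12
    dirc=np.stack([np.sin(r)*x/r,np.sin(r)*y/r,np.cos(r)],-1)
    A=R.from_rotvec(rot).as_matrix();return A@M[:3,3]+pos,dirc@(A@M[:3,:3]).T
def wz(u,v,z,pos,rot):
    o,dr=wray(np.asarray(u,float),np.asarray(v,float),pos,rot);return o+dr*((z-o[2])/dr[...,2])[...,None]
def wcloud(d,pos,rot):
    v,u=np.mgrid[:d.shape[0],:d.shape[1]].astype(float);o,dr=wray(u,v,pos,rot)
    K=camera_info("wrist")["intrinsics"];cz=np.cos(np.hypot((u-K[0,2])/K[0,0],(v-K[1,2])/K[1,1]))
    return o+dr*(d/cz)[...,None]
def rectify(p,z,cx,cy,half,pos,rot,n=560):
    # top-down picture of plane z: up=+x, left=+y ; n px over 2*half
    c=camera_info("wrist");K=c["intrinsics"];M=c["tool_from_camera"];A=R.from_rotvec(rot).as_matrix()
    j,i=np.meshgrid(np.arange(n),np.arange(n));s=2*half/n
    X=np.stack([cx+half-(i+.5)*s,cy+half-(j+.5)*s,np.full(i.shape,z)],-1)
    C=((X-pos)@A-M[:3,3])@M[:3,:3];th=np.arctan2(np.hypot(C[...,0],C[...,1]),C[...,2]);ph=np.arctan2(C[...,1],C[...,0])
    return cv2.remap(p,(K[0,2]+K[0,0]*th*np.cos(ph)).astype(np.float32),(K[1,2]+K[1,1]*th*np.sin(ph)).astype(np.float32),cv2.INTER_CUBIC)
E
python3 - <<'E'
from h import *
o,p,d=wrist_look("w5");print(o["clock"],o["tool_pos"])
I=rectify(p,.112,.590,-.003,.07,o["tool_pos"],o["tcp_rot"]);cv2.imwrite("pics/rect5.png",I[:,:,::-1])
W=wcloud(d,o["tool_pos"],o["tcp_rot"]).reshape(-1,3)
m=(np.hypot(W[:,0]-.59,W[:,1]+.003)<.07)&(W[:,2]>.105)&(W[:,2]<.12);Q=W[m]
print(len(Q),np.median(Q[:,2]),cv2.minEnclosingCircle(Q[:,:2].astype(np.float32)))
E
```

```text
9.15 [ 0.58910846 -0.00327009  0.24568954]
3813 0.11203519273589974 ((0.5903857350349426, -0.0027107740752398968), 0.05220216140151024)
```

View pics/rect5.png

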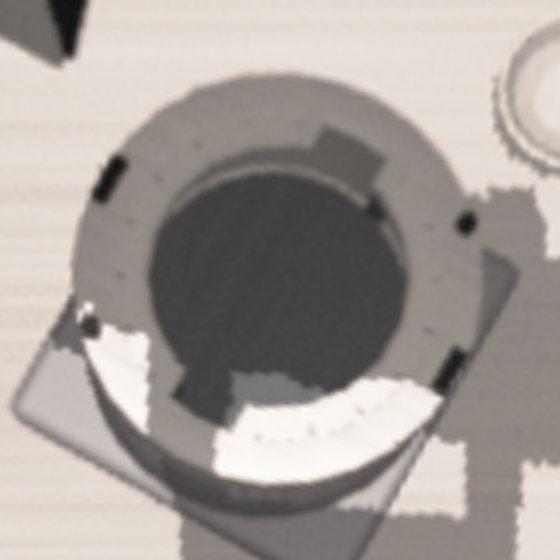

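The rectified view agrees with the earlier measurements. The mouth is at about (0.5903,-0.0029), with gap yaw -29.2 from the blocks at (110,180)/(450,370) and -29.6 from the pips at (91,326)/(465,223). Now to the lid.

Call:
drive_tool(increments=[[[70,-12,-45,0,0,0,5],[70,-24,-90,0,0,0,10],[70,-36,-135,0,0,0,15],[70,-48,-180,0,0,0,20],[70,-60,-225,0,0,0,25],[70,-75,-274,0,0,0,30.2],[70,-75,-274,0,0,0,30.2],[70,-75,-274,0,0,0,30.2]]])

```text
clock: 10.0
tool_pos: [0.5141, -0.276, 0.2457]
tcp_rot: [-1.429, 1.056, 1.432]
contact_force: [-0.1, 0.8, 0.2]
width: 0.0696
```

```bash
python3 - <<'E'
from h import *
o,p,d=wrist_look("w6");pos,rot=o["tool_pos"],o["tcp_rot"]
T=R.from_rotvec(rot).as_matrix();print(o["clock"],pos,o["q"].round(3),"jaw",np.degrees(np.arctan2(T[1,2],T[0,2])),"down",T[:,0].round(4))
I=rectify(p,.058,.514,-.2775,.07,pos,rot);cv2.imwrite("pics/rect6.png",I[:,:,::-1])
W=wcloud(d,pos,rot).reshape(-1,3);C=p.reshape(-1,3)
near=np.hypot(W[:,0]-.514,W[:,1]+.2775)<.055
for n,m in(("bar",near&(W[:,2]>.052)&(W[:,2]<.065)),("flange",near&(W[:,2]>.015)&(W[:,2]<.032))):
    Q=W[m];print(n,len(Q),np.median(Q[:,2]),np.round(cv2.minEnclosingCircle(Q[:,:2].astype(np.float32))[0],4),cv2.minAreaRect(Q[:,:2].astype(np.float32)))
E
```

```text
10.0 [ 0.51409052 -0.27600012  0.24573259] [-0.553  0.345  1.344 -0.006  1.454 -2.427] jaw 107.4156428656596 down [-0.005 -0.004 -1.   ]
bar 857 0.05793959496326462 [ 0.5156 -0.2792] ((0.5157133936882019, -0.27920016646385193), (0.07796359807252884, 0.018564503639936447), 17.58448028564453)
flange 2133 0.02414125190851496 [ 0.5159 -0.2788] ((0.5147301554679871, -0.2781306505203247), (0.08595301955938339, 0.08465806394815445), 16.29511260986328)
```

View pics/rect6.png

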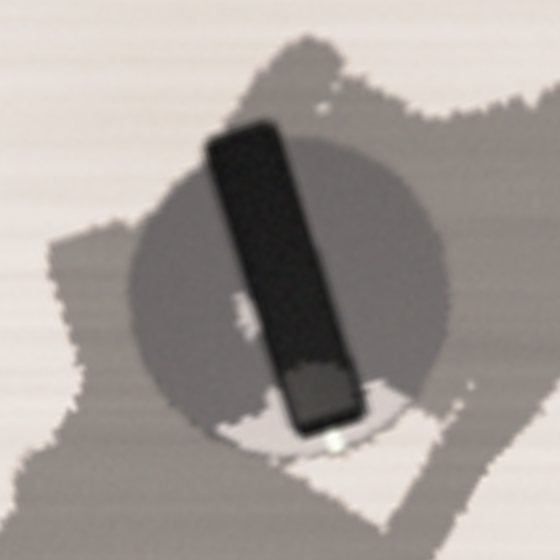

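Call:
drive_tool(increments=[[[70,1,-2.5,-45,0,0,0],[70,1,-2.5,-90,0,0,0],[70,1,-2.5,-130,0,0,0],[70,1,-2.5,-155,0,0,0],[70,1,-2.5,-160,0,0,0],[70,1,-2.5,-160,0,0,0]]])

```text
clock: 10.65
tool_pos: [0.516, -0.2764, 0.0861]
tcp_rot: [-1.431, 1.055, 1.435]
contact_force: [0.3, -0.1, 1.0]
width: 0.0698
```

```bash
python3 - <<'E'
from h import *
o,p,d=wrist_look("w7");pos,rot=o["tool_pos"],o["tcp_rot"]
T=R.from_rotvec(rot).as_matrix();print(o["clock"],pos,o["q"].round(3),"jaw",np.degrees(np.arctan2(T[1,2],T[0,2])),"down",T[:,0].round(4))
E
```

```text
10.65 [ 0.51604694 -0.27636709  0.08610197] [-0.551  0.487  1.528 -0.007  1.13  -2.426] jaw 107.56149441270274 down [-0.0052 -0.0038 -1.    ]
```

View pics/w7.png

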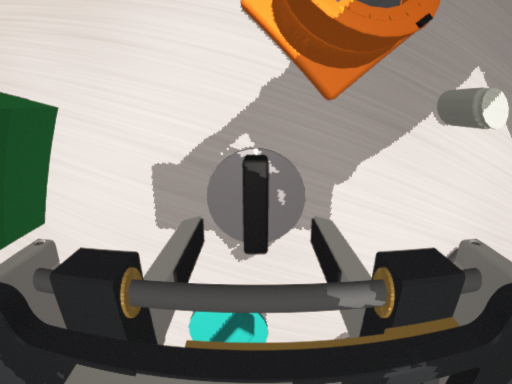

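The bar at (256,205) is centred and parallel between the fingers. I'll descend the rest and grip, taking out the small tilt.

Call:
drive_tool(increments=[[[70,-1,-2,-15,0.2,-0.3,0],[70,-1,-2,-28,0.2,-0.3,0],[70,-1,-2,-34,0.2,-0.3,0],[70,-1,-2,-34,0.2,-0.3,0]]])

```text
clock: 11.1
tool_pos: [0.5153, -0.2787, 0.0529]
tcp_rot: [-1.432, 1.049, 1.43]
contact_force: [-0.1, 0.3, -0.2]
width: 0.0705
```

Call:
drive_tool(increments=[[[10,0,0,0,0,0,0],[10,0,0,0,0,0,0],[10,0,0,0,0,0,0],[10,0,0,0,0,0,0],[10,0,0,0,0,0,0],[10,0,0,0,0,0,0],[10,0,0,0,0,0,0],[10,0,0,0,0,0,0],[10,0,0,0,0,0,0],[10,0,0,0,0,0,0]]], newtons=25)

```text
clock: 12.1
tool_pos: [0.5153, -0.2787, 0.0529]
tcp_rot: [-1.432, 1.049, 1.43]
contact_force: [0.4, 0.1, 0.3]
width: 0.01
```

The opening reads 10 mm, narrower than the 20 mm bar, so I'll look.

```bash
python3 - <<'E'
from h import *
o,p,d=wrist_look("w8");print(o["tool_pos"],o["width"],o["contact_force"],o["moment"])
p,d=capture("scene");cv2.imwrite("pics/s8.png",cv2.resize(p[130:300,80:260,::-1],(635,600)))
p,d=capture("top");cv2.imwrite("pics/t8.png",cv2.resize(p[90:240,300:450,::-1],(600,600)))
E
```

```text
[ 0.51530878 -0.2787214   0.05285404] 0.010021973781337349 [0.38915333 0.08932122 0.32731517] [0.0653637  0.05939231 0.02086026]
```

View pics/w8.png

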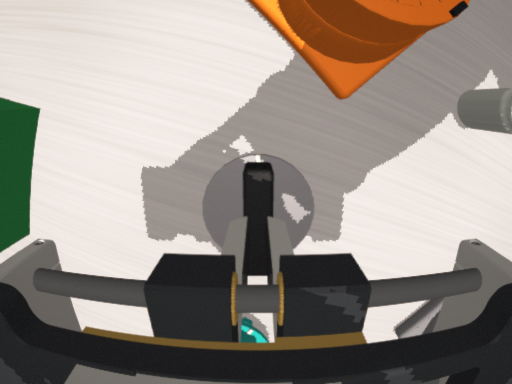

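View pics/s8.png

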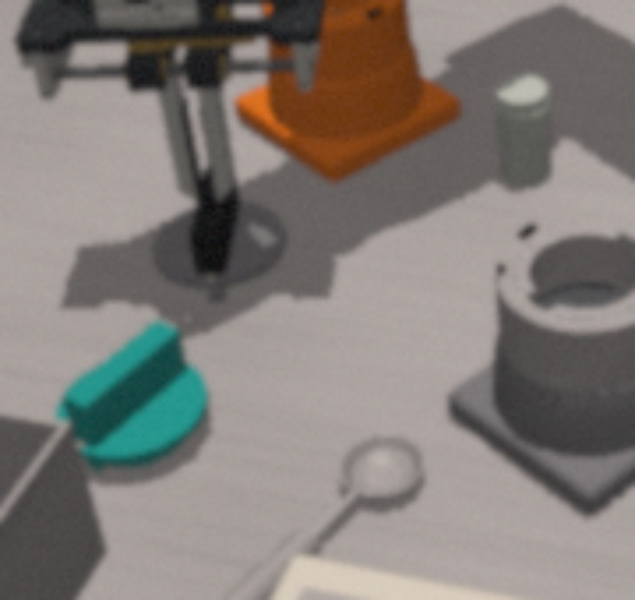

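```bash
python3 - <<'E'
from h import *
a=np.load("pics/w8.npz");p=a["p"];cv2.imwrite("pics/w8c.png",cv2.resize(p[140:290,190:330,::-1],(560,600),interpolation=cv2.INTER_CUBIC))
a=np.load("pics/w7.npz");
E
```

```text
(no output)
```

View pics/w8c.png

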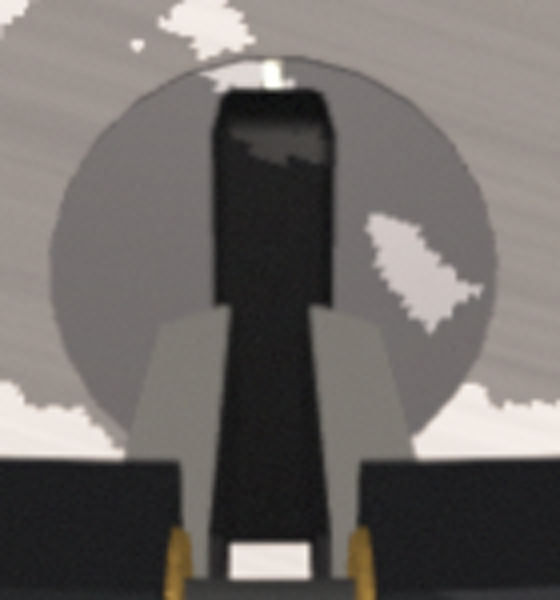

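View pics/t8.png

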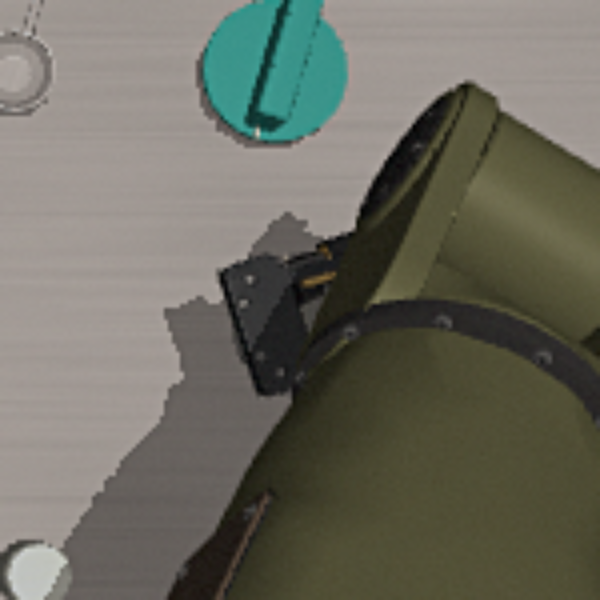

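Call:
drive_tool(increments=[[[0,0,0,0,0,0,0],[0,0,0,0,0,0,0],[0,0,0,0,0,0,0],[0,0,0,0,0,0,0]]], newtons=25)

```text
clock: 12.65
tool_pos: [0.5153, -0.2787, 0.0529]
tcp_rot: [-1.432, 1.049, 1.43]
contact_force: [0.9, 0.2, -0.2]
width: 0.0005
```

```bash
python3 - <<'E'
from h import *
print({k:v for k,v in vars(__import__("workcell").robot).items() if not k.startswith("_")} if hasattr(__import__("workcell").robot,"__dict__") else dir(__import__("workcell").robot))
o,p,d=wrist_look("w9");print(o["tool_pos"],o["width"])
cv2.imwrite("pics/w9c.png",cv2.resize(p[140:290,190:330,::-1],(560,600),interpolation=cv2.INTER_CUBIC))
W=wcloud(d,o["tool_pos"],o["tcp_rot"])
for u in(256,262):
  for v in range(165,290,8):print(u,v,d[v,u].round(3),W[v,u].round(4))
p,d=capture("scene");cv2.imwrite("pics/s9.png",cv2.resize(p[150:230,110:190,::-1],(600,600),interpolation=cv2.INTER_CUBIC))
E
```

```text
{}
[ 0.51530355 -0.27872425  0.0528673 ] 0.00046585998935399695
256 165 0.202 [ 0.4787 -0.2914  0.0426]
256 173 0.188 [ 0.4812 -0.2905  0.0574]
256 181 0.189 [ 0.4861 -0.289   0.0577]
256 189 0.191 [ 0.4912 -0.2874  0.0574]
256 197 0.191 [ 0.496  -0.2859  0.0584]
256 205 0.193 [ 0.5013 -0.2842  0.0578]
256 213 0.194 [ 0.5064 -0.2826  0.0581]
256 221 0.185 [ 0.5084 -0.2819  0.0675]
256 229 0.172 [ 0.5082 -0.2819  0.0816]
256 237 0.159 [ 0.5078 -0.282   0.0943]
256 245 0.15 [ 0.5081 -0.2819  0.1039]
256 253 0.141 [ 0.5079 -0.2819  0.1136]
256 261 0.133 [ 0.5078 -0.2819  0.122 ]
256 269 0.126 [ 0.5083 -0.2817  0.1285]
256 277 0.122 [ 0.5095 -0.2813  0.1332]
256 285 0.077 [ 0.4885 -0.2877  0.1739]
262 165 0.202 [ 0.4775 -0.2875  0.0422]
262 173 0.188 [ 0.48   -0.2869  0.0577]
262 181 0.189 [ 0.4849 -0.2854  0.0579]
262 189 0.189 [ 0.4897 -0.2838  0.0587]
262 197 0.192 [ 0.4952 -0.2821  0.0571]
262 205 0.191 [ 0.4996 -0.2807  0.0595]
262 213 0.194 [ 0.5054 -0.2788  0.0578]
262 221 0.181 [ 0.506  -0.2788  0.0714]
262 229 0.167 [ 0.5056 -0.2792  0.0857]
262 237 0.157 [ 0.5058 -0.2793  0.0967]
262 245 0.148 [ 0.5063 -0.2793  0.106 ]
262 253 0.137 [ 0.5055 -0.2797  0.1168]
262 261 0.129 [ 0.5056 -0.2798  0.1248]
262 269 0.123 [ 0.5061 -0.2797  0.1312]
262 277 0.075 [ 0.485  -0.2872  0.1751]
262 285 0.072 [ 0.4851 -0.2872  0.1787]
```

View pics/w9c.png

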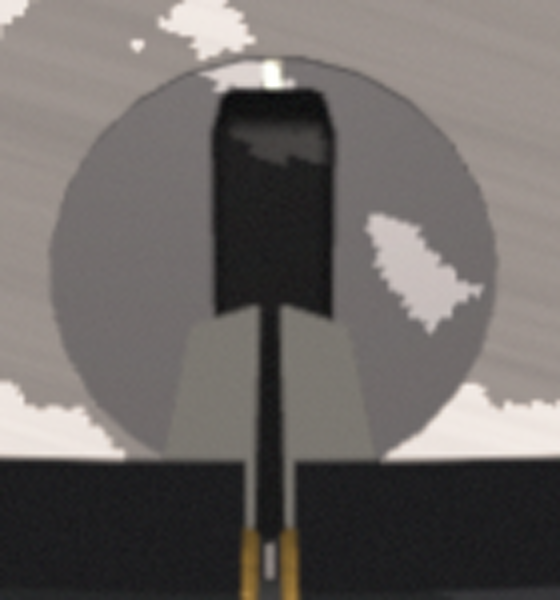

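View pics/s9.png

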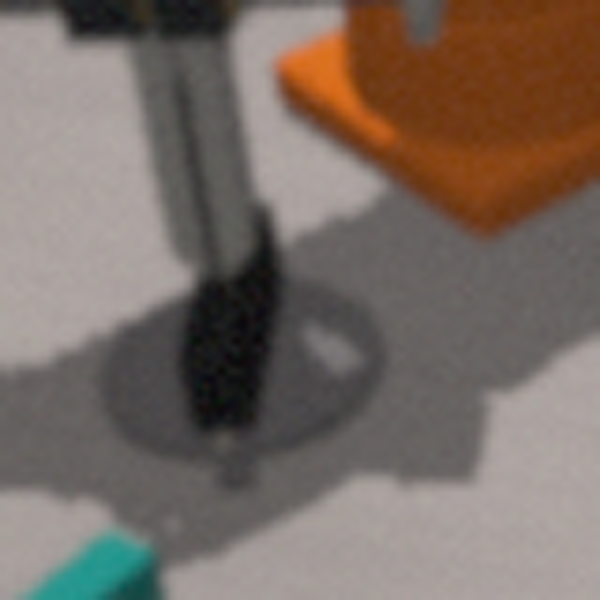

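```bash
python3 - <<'E'
from workcell import robot
print(type(robot),[x for x in dir(robot) if not x.startswith("__")]);print(robot.finger_overhang)
E
```

```text
<class 'host.Robot'> ['Unreachable', 'finger_overhang']
0.025
```

```bash
python3 - <<'E'
from h import *
c=camera_info("wrist");K=c["intrinsics"];M=c["tool_from_camera"]
def proj(X):
    C=(np.array(X)-M[:3,3])@M[:3,:3];th=np.arctan2(np.hypot(C[0],C[1]),C[2]);ph=np.arctan2(C[1],C[0]);return (K[0,2]+K[0,0]*th*np.cos(ph)).round(1),(K[1,2]+K[1,0]*0+K[1,1]*th*np.sin(ph)).round(1)
for x in(.025,.006,0,-.007,-.02):print(x,proj([x,.008,.035]),proj([x,-.008,.035]),proj([x,.008,.0]))
a=np.load("pics/w7.npz");cv2.imwrite("pics/w7c.png",cv2.resize(a["p"][140:290,170:340,::-1],(680,600),interpolation=cv2.INTER_CUBIC))
d=a["d"];M_=M
# finger points in tool coordinates from depth
for n in("w1","w7","w9"):
    a=np.load(f"pics/{n}.npz");T=R.from_rotvec(a["rot"]).as_matrix();P=(wcloud(a["d"],a["pos"],a["rot"])-a["pos"])@T
    m=(abs(P[...,1])<.012)&(abs(P[...,2])<.065)&(P[...,0]>-.06)&(P[...,0]<.03)&(a["d"]>0)
    Q=P[m];print(n,m.sum(),np.histogram(Q[:,0],bins=np.arange(-.06,.031,.01)))
E
```

```text
0.025 (np.float64(303.6), np.float64(202.0)) (np.float64(302.6), np.float64(221.8)) (np.float64(257.5), np.float64(202.2))
0.006 (np.float64(307.6), np.float64(209.8)) (np.float64(306.5), np.float64(231.0)) (np.float64(257.5), np.float64(210.0))
0 (np.float64(309.1), np.float64(212.5)) (np.float64(307.8), np.float64(234.2)) (np.float64(257.5), np.float64(212.8))
-0.007 (np.float64(310.8), np.float64(215.9)) (np.float64(309.4), np.float64(238.2)) (np.float64(257.6), np.float64(216.2))
-0.02 (np.float64(314.4), np.float64(222.8)) (np.float64(312.8), np.float64(246.3)) (np.float64(257.6), np.float64(223.3))
w1 2568 (array([710, 610, 517, 447, 283,   1,   0,   0,   0]), array([-6.00000000e-02, -5.00000000e-02, -4.00000000e-02, -3.00000000e-02,
       -2.00000000e-02, -1.00000000e-02,  1.38777878e-17,  1.00000000e-02,
        2.00000000e-02,  3.00000000e-02]))
w7 3069 (array([676, 535, 481, 412, 254,   4,   0,   0, 707]), array([-6.00000000e-02, -5.00000000e-02, -4.00000000e-02, -3.00000000e-02,
       -2.00000000e-02, -1.00000000e-02,  1.38777878e-17,  1.00000000e-02,
        2.00000000e-02,  3.00000000e-02]))
w9 3920 (array([ 432,  354,  283,  218,  122,  256,    0,    0, 2255]), array([-6.00000000e-02, -5.00000000e-02, -4.00000000e-02, -3.00000000e-02,
       -2.00000000e-02, -1.00000000e-02,  1.38777878e-17,  1.00000000e-02,
        2.00000000e-02,  3.00000000e-02]))
```

View pics/w7c.png

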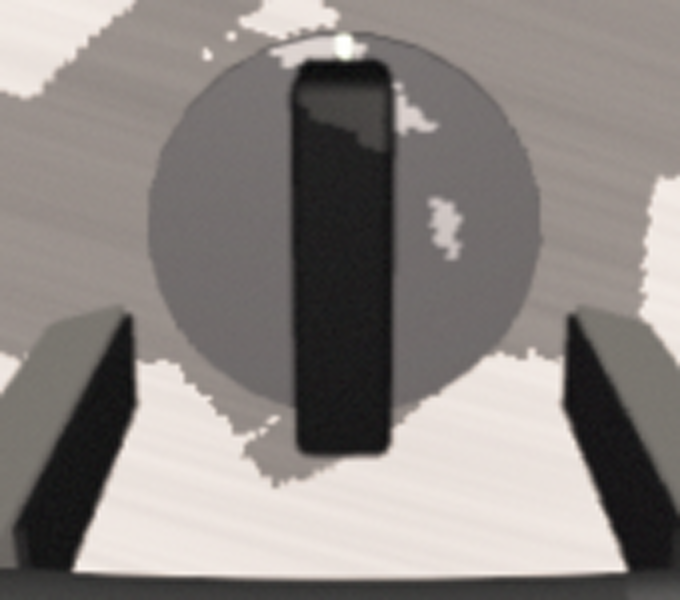

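The wrist depth shows the fingertips about 8 mm behind the reported TCP, not 25 mm ahead as stated. The same wrist camera gives the bar top and rim at their correct heights, so its pose is right and the stated overhang isn't. The fingers therefore closed in the air just above the bar at z≈0.061, and the jar was held by only the top 12 mm. I'll go by the measured tips: reopen, then descend about 32 mm more, watching the force.

Call:
drive_tool(increments=[[[70,0,0,5,0,0,0],[70,0,0,5,0,0,0],[70,0,0,5,0,0,0],[70,0,0,5,0,0,0],[70,0,0,5,0,0,0],[70,0,0,5,0,0,0],[70,0,0,5,0,0,0],[70,0,0,5,0,0,0],[70,0,0,5,0,0,0]]])

```text
clock: 13.65
tool_pos: [0.5153, -0.2787, 0.0579]
tcp_rot: [-1.432, 1.049, 1.43]
contact_force: [0.0, 0.2, 1.1]
width: 0.0687
```

Call:
drive_tool(increments=[[[70,0,0,-8,0,0,0],[70,0,0,-16,0,0,0],[70,0,0,-24,0,0,0],[70,0,0,-28,0,0,0],[70,0,0,-28,0,0,0]]])

```text
clock: 14.15
tool_pos: [0.515, -0.2785, 0.0289]
tcp_rot: [-1.431, 1.049, 1.431]
contact_force: [0.6, -0.4, -0.4]
width: 0.0702
```

```bash
python3 - <<'E'
from h import *
o,p,d=wrist_look("w10");print(o["tool_pos"],o["width"],o["contact_force"],o["q"].round(3))
cv2.imwrite("pics/w10c.png",cv2.resize(p[140:290,170:340,::-1],(680,600),interpolation=cv2.INTER_CUBIC))
p,d=capture("scene");cv2.imwrite("pics/s10.png",cv2.resize(p[150:230,110:190,::-1],(600,600),interpolation=cv2.INTER_CUBIC))
E
```

```text
[ 0.51496192 -0.27852768  0.02892368] 0.07019585332849043 [ 0.56090035 -0.40346805 -0.42614828] [-0.558  0.561  1.565 -0.     1.016 -2.435]
```

View pics/w10c.png

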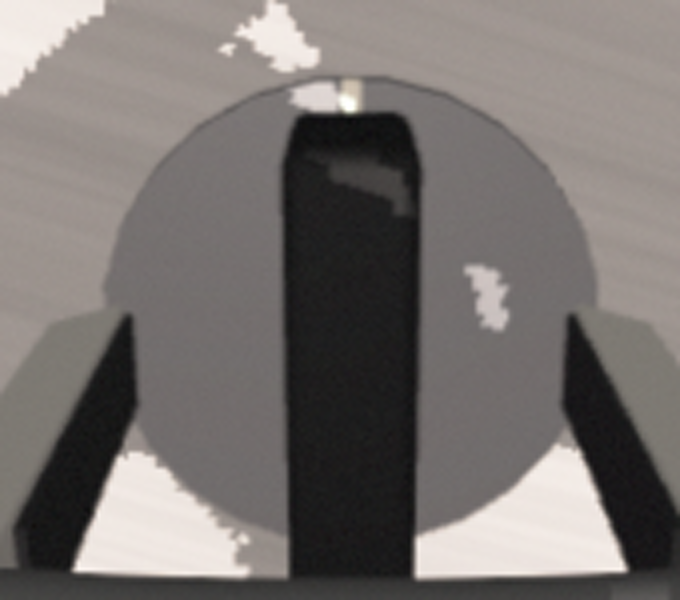

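View pics/s10.png

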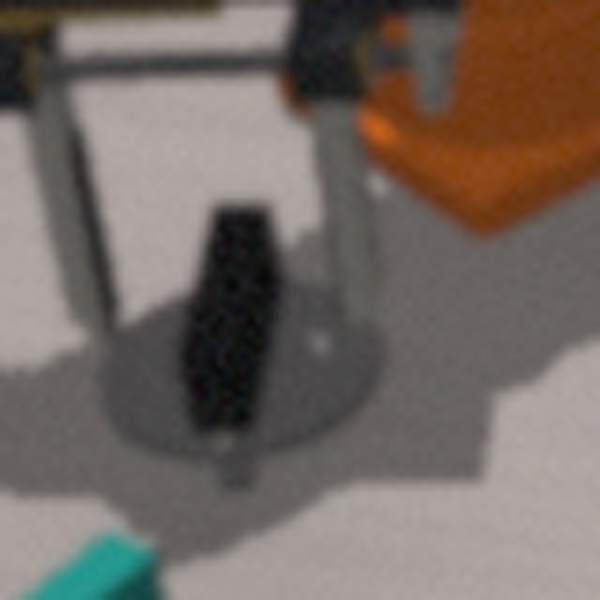

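The fingers now straddle the bar, with the tips at z≈0.037 by measurement. I'll go 7 mm further down and close.

Call:
drive_tool(increments=[[[70,0,0,-4,0,0,0],[70,0,0,-7,0,0,0],[70,0,0,-7,0,0,0],[8,0,0,-7,0,0,0],[8,0,0,-7,0,0,0],[8,0,0,-7,0,0,0],[8,0,0,-7,0,0,0],[8,0,0,-7,0,0,0],[8,0,0,-7,0,0,0],[8,0,0,-7,0,0,0]]], newtons=30)

```text
clock: 15.25
tool_pos: [0.5154, -0.2787, 0.0229]
tcp_rot: [-1.432, 1.049, 1.43]
contact_force: [-0.6, -1.1, -0.3]
width: 0.02
```

Call:
drive_tool(increments=[[[8,0,0,0,0,0,0],[8,0,0,0,0,0,0],[8,0,0,0,0,0,0],[8,0,0,0,0,0,0]]], newtons=30)

```text
clock: 15.65
tool_pos: [0.5154, -0.2787, 0.0229]
tcp_rot: [-1.432, 1.049, 1.43]
contact_force: [0.4, 0.1, 0.4]
width: 0.0199
```

Call:
drive_tool(increments=[[[8,0,0,10,0,0,0],[8,0,0,30,0,0,0],[8,0,0,60,0,0,0],[8,0,0,95,0,0,0],[8,0,0,130,0,0,0],[8,0,0,150,0,0,0],[8,0,0,150,0,0,0],[8,0,0,150,0,0,0]]])

```text
clock: 16.45
tool_pos: [0.5151, -0.2786, 0.1724]
tcp_rot: [-1.432, 1.049, 1.43]
contact_force: [0.3, -0.9, -1.6]
width: 0.0194
```

```bash
cat >> h.py <<'E'
def st():
    o=telemetry.get_obs();T=R.from_rotvec(o["tcp_rot"]).as_matrix()
    print(o["clock"].round(2),o["tool_pos"].round(4),"jaw",np.degrees(np.arctan2(T[1,2],T[0,2])).round(2),"down",T[:,0].round(4),"F",o["contact_force"].round(1),"M",o["moment"].round(2),"w",round(float(o["width"]),4),"q",o["q"].round(2));return o
E
python3 - <<'E'
from h import *
o=st();print(((np.array([.5907,-.003,.173])-o["tool_pos"])*1000).round(1))
o,p,d=wrist_look("w11")
cv2.imwrite("pics/w11c.png",cv2.resize(p[140:290,170:340,::-1],(680,600),interpolation=cv2.INTER_CUBIC))
E
```

```text
Traceback (most recent call last):
  File "h.py", line 35, in st
    print(o["clock"].round(2),o["tool_pos"].round(4),"jaw",np.degrees(np.arctan2(T[1,2],T[0,2])).round(2),"down",T[:,0].round(4),"F",o["contact_force"].round(1),"M",o["moment"].round(2),"w",round(float(o["width"]),4),"q",o["q"].round(2));return o
          ^^^^^^^^^^^^^^^^
AttributeError: 'float' object has no attribute 'round'
```

```bash
sed -i 's/print(o\["clock"\].round(2)/print(round(float(o["clock"]),2)/' h.py
python3 - <<'E'
from h import *
o=st();print(((np.array([.5907,-.003,.173])-o["tool_pos"])*1000).round(1))
o,p,d=wrist_look("w11");pos,rot=o["tool_pos"],o["tcp_rot"]
W=wcloud(d,pos,rot).reshape(-1,3)
near=np.hypot(W[:,0]-.515,W[:,1]+.2785)<.055
for n,z in(("bar",.2075),("flange",.1735)):
    Q=W[near&(abs(W[:,2]-z)<.005)];A=np.c_[Q[:,:2],np.ones(len(Q))];c=np.linalg.lstsq(A,Q[:,2],rcond=None)[0];print(n,len(Q),np.median(Q[:,2]),"slope",c[:2].round(3),np.round(cv2.minEnclosingCircle(Q[:,:2].astype(np.float32)),4) if 0 else cv2.minEnclosingCircle(Q[:,:2].astype(np.float32)),cv2.minAreaRect(Q[:,:2].astype(np.float32)))
cv2.imwrite("pics/w11c.png",cv2.resize(p[140:290,170:340,::-1],(680,600),interpolation=cv2.INTER_CUBIC))
E
```

```text
16.45 [ 0.5151 -0.2786  0.1724] jaw 107.55 down [ 5.e-04 -6.e-04 -1.e+00] F [ 0.3 -0.9 -1.6] M [0.08 0.05 0.03] w 0.0194 q [-0.56  0.4   1.44 -0.    1.3  -2.44]
[ 75.6 275.6   0.6]
bar 3952 0.2073285643464921 slope [ 0.006 -0.002] ((0.5097596645355225, -0.2798337936401367), 0.034094277769327164) ((0.5099682211875916, -0.28169891238212585), (0.04154234752058983, 0.06752487272024155), 89.28643035888672)
flange 5532 0.173510809089006 slope [0. 0.] ((0.5153858661651611, -0.2789362668991089), 0.0440591499209404) ((0.5144176483154297, -0.2797224521636963), (0.084647536277771, 0.08704481273889542), 55.78022384643555)
```

View pics/w11c.png

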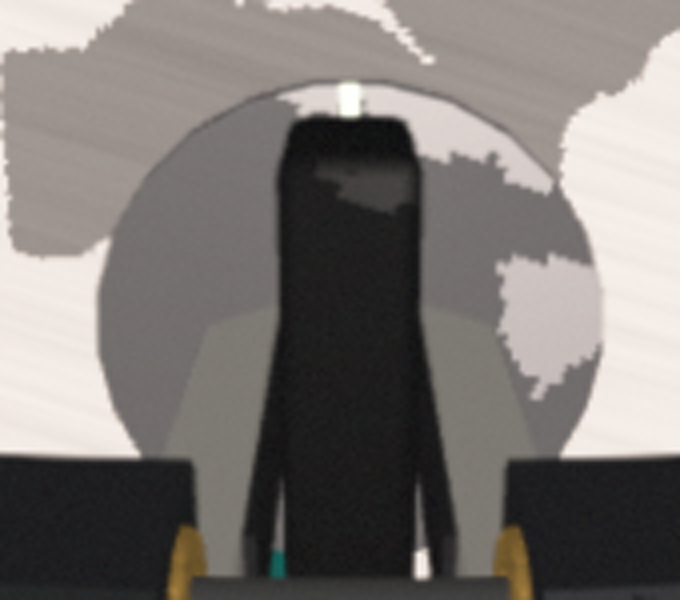

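The lid is held level, with its flange centre within 0.5 mm of the TCP axis. I'll carry it over the mouth and turn -46.8°.

Call:
drive_tool(increments=[[[8,7,27,0,0,0,-5],[8,14,55,0,0,0,-10],[8,22,83,0,0,0,-15],[8,30,111,0,0,0,-20],[8,38,139,0,0,0,-25],[8,46,167,0,0,0,-30],[8,54,195,0,0,0,-35],[8,61,223,0,0,0,-40],[8,69,251,0,0,0,-44],[8,75.4,275.6,0,0,0,-46.8]]])

```text
clock: 17.5
tool_pos: [0.5899, -0.0014, 0.1697]
tcp_rot: [-0.822, 1.412, 0.826]
contact_force: [1.1, 0.0, -1.8]
width: 0.02
```

Call:
drive_tool(increments=[[[8,0,0,0,0,0,0],[8,0,0,0,0,0,0]]])

```text
clock: 17.7
tool_pos: [0.5892, -0.0011, 0.168]
tcp_rot: [-0.822, 1.414, 0.829]
contact_force: [-0.3, -0.6, -2.1]
width: 0.0198
```

```bash
python3 - <<'E'
from h import *
o=st()
p,d=capture("scene");cv2.imwrite("pics/s12.png",cv2.resize(p[140:260,180:310,::-1],(650,600),interpolation=cv2.INTER_CUBIC))
E
```

```text
17.7 [ 0.5892 -0.0011  0.168 ] jaw 60.7 down [-0.0061  0.001  -1.    ] F [-0.3 -0.6 -2.1] M [-0.02 -0.05  0.02] w 0.0198 q [-0.06  0.41  1.43  0.    1.3  -1.12]
```

View pics/s12.png

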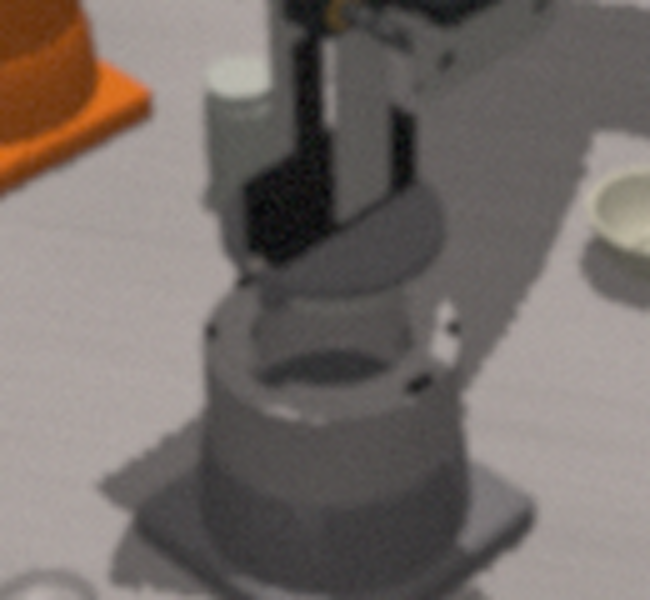

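Call:
drive_tool(increments=[[[8,1.3,-1.9,-10,0,-0.35,0],[8,1.3,-1.9,-20,0,-0.35,0],[8,1.3,-1.9,-27,0,-0.35,0],[8,1.3,-1.9,-27,0,-0.35,0],[8,1.3,-1.9,-27,0,-0.35,0]]])

```text
clock: 18.25
tool_pos: [0.5906, -0.0038, 0.1414]
tcp_rot: [-0.824, 1.408, 0.824]
contact_force: [-0.4, 0.7, -1.4]
width: 0.0197
```

```bash
python3 - <<'E'
from h import *
o=st();o,p,d=wrist_look("w13");pos,rot=o["tool_pos"],o["tcp_rot"]
W=wcloud(d,pos,rot).reshape(-1,3);near=np.hypot(W[:,0]-.5905,W[:,1]+.003)<.06
Q=W[near&(abs(W[:,2]-pos[2]-.0011)<.004)];print(len(Q),cv2.minEnclosingCircle(Q[:,:2].astype(np.float32)),np.median(Q[:,2]))
cv2.imwrite("pics/w13c.png",cv2.resize(p[110:290,150:360,::-1],(700,600),interpolation=cv2.INTER_CUBIC))
p,d=capture("scene");cv2.imwrite("pics/s13.png",cv2.resize(p[140:260,180:310,::-1],(650,600),interpolation=cv2.INTER_CUBIC))
E
```

```text
18.25 [ 0.5906 -0.0038  0.1414] jaw 60.64 down [ 6.e-04  9.e-04 -1.e+00] F [-0.4  0.7 -1.4] M [-0.04 -0.04  0.  ] w 0.0197 q [-0.07  0.44  1.46  0.    1.24 -1.13]
5510 ((0.5906788110733032, -0.003849161323159933), 0.0439470037817955) 0.14248296856658343
```

View pics/s13.png

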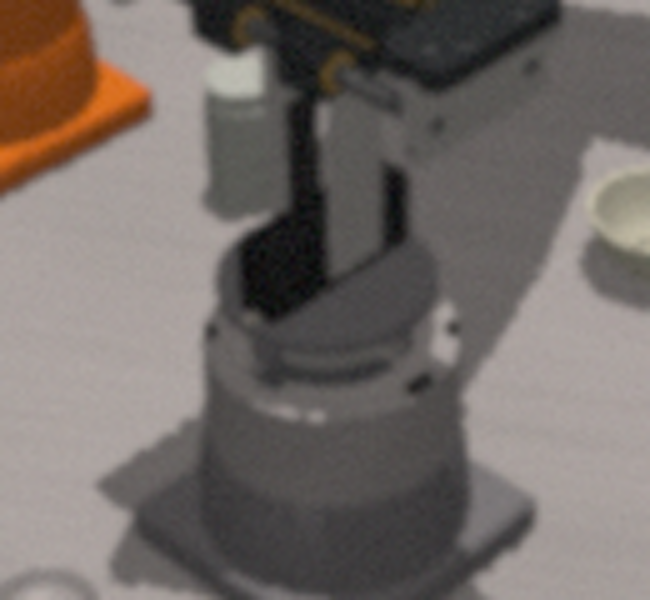

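View pics/w13c.png

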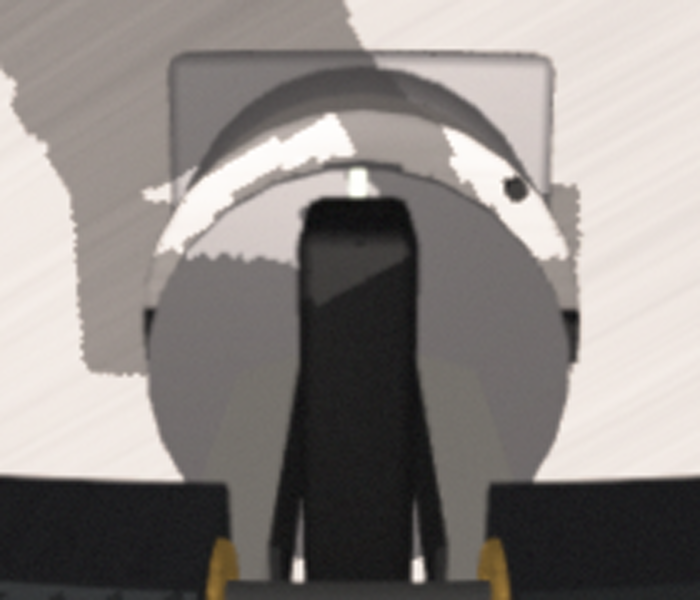

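Aligned: the blocks sit symmetrically on either side, and the flange centre is at (0.5907,-0.0038), 0.8 mm off. I'll correct that and lower.

Call:
drive_tool(increments=[[[8,-0.3,0.9,-2,0,0,0],[8,-0.3,0.9,-5,0,0,0],[8,-0.3,0.9,-8,0,0,0],[8,-0.3,0.9,-11,0,0,0],[8,-0.3,0.9,-11,0,0,0]]])

```text
clock: 18.85
tool_pos: [0.5903, -0.0027, 0.1303]
tcp_rot: [-0.824, 1.408, 0.825]
contact_force: [0.6, -0.6, -1.9]
width: 0.02
```

Underside is now 4.6 mm below the rim with no contact force, so I'll continue.

Call:
drive_tool(increments=[[[8,0,0,-2,0,0,0],[8,0,0,-4,0,0,0],[8,0,0,-7,0,0,0],[8,0,0,-10,0,0,0],[8,0,0,-12,0,0,0],[8,0,0,-12,0,0,0]]])

```text
clock: 19.45
tool_pos: [0.5901, -0.0027, 0.1179]
tcp_rot: [-0.823, 1.408, 0.825]
contact_force: [0.9, -0.3, -1.1]
width: 0.0198
```

Call:
drive_tool(increments=[[[8,0,0,-1,0,0,0],[8,0,0,-2,0,0,0],[8,0,0,-2,0,0,0]]])

```text
clock: 19.75
tool_pos: [0.5903, -0.0027, 0.1169]
tcp_rot: [-0.824, 1.408, 0.824]
contact_force: [-3.2, -0.0, 7.0]
width: 0.0195
```

```bash
python3 - <<'E'
from h import *
st()
E
```

```text
19.75 [ 0.5903 -0.0027  0.1169] jaw 60.66 down [ 9.e-04  8.e-04 -1.e+00] F [-3.2 -0.   7. ] M [-0.08  0.8   0.04] w 0.0195 q [-0.07  0.46  1.49  0.    1.19 -1.13]
```

Contact came at TCP z=0.1169, exactly the predicted seated height (+7 N). I'll check with the camera and then twist.

```bash
python3 - <<'E'
from h import *
o,p,d=wrist_look("w14");pos,rot=o["tool_pos"],o["tcp_rot"]
W=wcloud(d,pos,rot).reshape(-1,3);near=np.hypot(W[:,0]-.5905,W[:,1]+.003)<.06
Q=W[near&(abs(W[:,2]-.118)<.003)];print(len(Q),cv2.minEnclosingCircle(Q[:,:2].astype(np.float32)),np.median(Q[:,2]))
p,d=capture("scene");cv2.imwrite("pics/s14.png",cv2.resize(p[140:260,180:310,::-1],(650,600),interpolation=cv2.INTER_CUBIC))
E
```

```text
5726 ((0.5905371904373169, -0.0028595286421477795), 0.05109428986907005) 0.11796112104331913
```

View pics/s14.png

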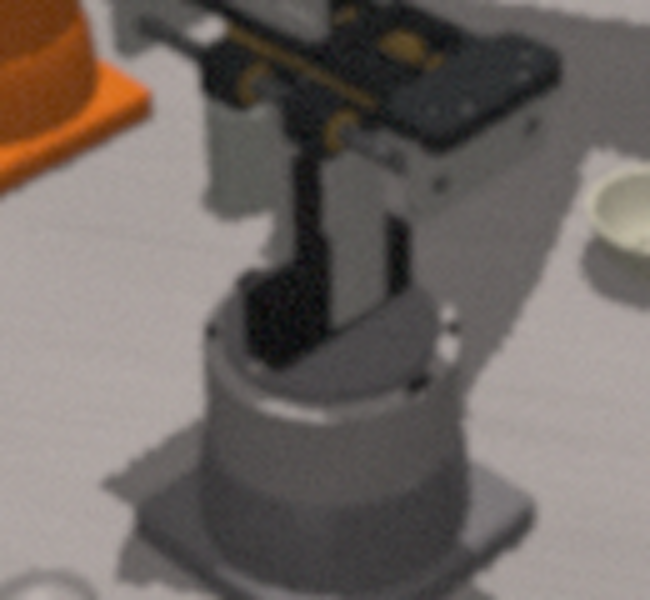

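The lid is fully down (flange top 0.1180 = rim + 6 mm). I'll twist clockwise in two parts.

Call:
drive_tool(increments=[[[8,0,0,-0.5,0,0,-2],[8,0,0,-0.5,0,0,-5],[8,0,0,-0.5,0,0,-8],[8,0,0,-0.5,0,0,-11],[8,0,0,-0.5,0,0,-14],[8,0,0,-0.5,0,0,-17],[8,0,0,-0.5,0,0,-20],[8,0,0,-0.5,0,0,-20]]])

```text
clock: 20.65
tool_pos: [0.5907, -0.0029, 0.1169]
tcp_rot: [-0.555, 1.496, 0.554]
contact_force: [0.2, -0.1, 3.0]
width: 0.0199
```

```bash
python3 - <<'E'
from h import *
st()
E
```

```text
20.65 [ 0.5907 -0.0029  0.1169] jaw 40.61 down [ 2.3e-03  1.0e-04 -1.0e+00] F [ 0.2 -0.1  3. ] M [-0.26  0.05 -0.03] w 0.0199 q [-0.07  0.46  1.49  0.    1.19 -0.78]
```

Turning freely, jaw yaw 40.6°. The remainder to 15.5° is -25°.

Call:
drive_tool(increments=[[[8,0,0,-0.5,0,0,-3],[8,0,0,-0.5,0,0,-6],[8,0,0,-0.5,0,0,-9],[8,0,0,-0.5,0,0,-12],[8,0,0,-0.5,0,0,-15],[8,0,0,-0.5,0,0,-18],[8,0,0,-0.5,0,0,-21],[8,0,0,-0.5,0,0,-24],[8,0,0,-0.5,0,0,-25],[8,0,0,-0.5,0,0,-25]]])

```text
clock: 21.65
tool_pos: [0.5906, -0.0033, 0.1169]
tcp_rot: [-0.216, 1.558, 0.214]
contact_force: [-2.4, -4.1, 5.5]
width: 0.0199
```

Call:
drive_tool(increments=[[[8,0,0,-0.3,0,0,0],[8,0,0,-0.3,0,0,0],[8,0,0,-0.3,0,0,0]]])

```text
clock: 21.95
tool_pos: [0.5906, -0.0033, 0.1169]
tcp_rot: [-0.217, 1.558, 0.214]
contact_force: [-3.2, -1.0, 5.6]
width: 0.0198
```

```bash
python3 - <<'E'
from h import *
o=st();o,p,d=wrist_look("w15");pos,rot=o["tool_pos"],o["tcp_rot"]
W=wcloud(d,pos,rot).reshape(-1,3);near=np.hypot(W[:,0]-.5905,W[:,1]+.003)<.06
Q=W[near&(abs(W[:,2]-.118)<.003)];print(len(Q),np.median(Q[:,2]))
I=rectify(p,.112,.5905,-.003,.07,pos,rot);cv2.imwrite("pics/rect15.png",I[:,:,::-1])
p,d=capture("scene");cv2.imwrite("pics/s15.png",cv2.resize(p[100:310,80:460,::-1],(760,420),interpolation=cv2.INTER_CUBIC))
E
```

```text
21.95 [ 0.5906 -0.0033  0.1169] jaw 15.76 down [ 0.0024 -0.0016 -1.    ] F [-3.2 -1.   5.6] M [-0.34  0.78  0.15] w 0.0198 q [-0.07  0.46  1.49 -0.    1.19 -0.34]
5602 0.11792632848104198
```

View pics/rect15.png

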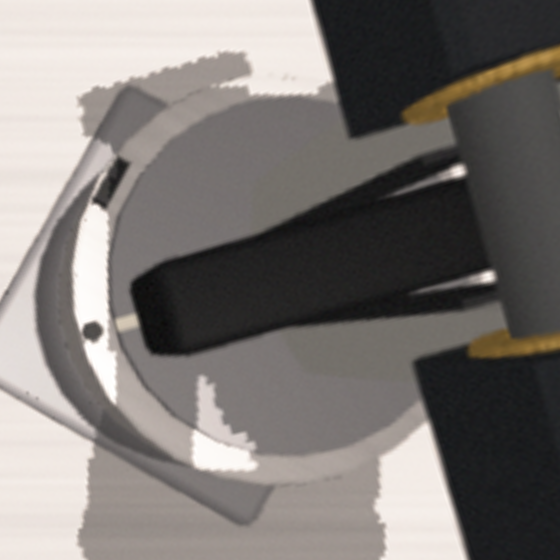

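View pics/s15.png

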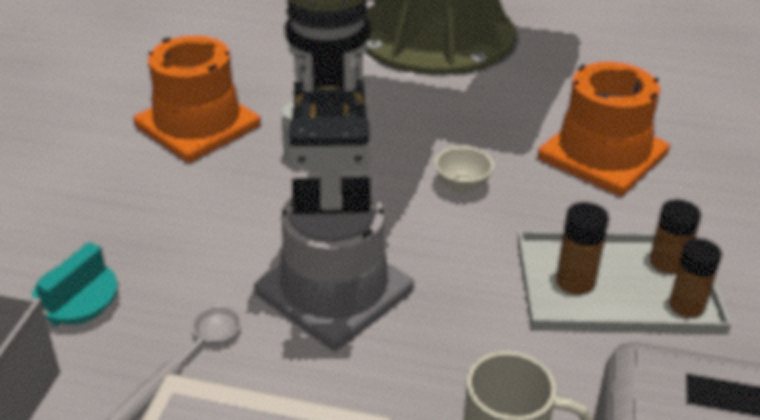

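The bar's white end mark at (125,323) points straight at the pip at (92,331). The lid is down and gripped, the jar stands upright in the tray, and the bystanders are where they were. I'll hand in.

```bash
python3 - <<'E'
from h import *
from workcell import sign_off
st();print(sign_off())
E
```

```text
22.05 [ 0.5906 -0.0033  0.1169] jaw 15.76 down [ 0.0024 -0.0016 -1.    ] F [-2.3 -1.1  5.8] M [-0.37  0.85  0.1 ] w 0.0199 q [-0.07  0.46  1.49 -0.    1.19 -0.34]
the job is handed in; nothing more can be done
None
```

I lifted the spice jar out and stood it in the tray. The grey lid then went into the mouth through the gaps, and I twisted it clockwise to the pips. I handed in at 22.05 s, still gripping it; `sign_off` gives no verdict.

**Last checks:**
- **Lid seating:** the flange top is 5.9 mm above the rim, so the lid is fully down. The gripper axis is within 0.5 mm of the measured mouth centre.
- **Twist:** the gripper turned 44.9° clockwise, and the wrist picture shows the bar's end mark pointing at the pip.
- **Grip:** the fingers hold the 20 mm bar at 19.9 mm, with the grip set to 30 N and about 6 N pressing down.
- **Jar and bystanders:** the jar stands upright in the tray, and nothing else in view has visibly moved. In that last view the arm partly hides the shaker.

**What disagreed or failed:**
- **Fingertip position:** the stated 25 mm overhang did not match what the wrist camera showed, with the tips about 8 mm behind the reported tool point.
- **First lid grasp:** because of that, it closed in the air just above the bar. I redid it about 30 mm lower without disturbing the lid. The earlier jar grasp had held only about the top 12 mm of the cap, but it did not slip.
- **Not measured:** I could not read the drive ring angle or the finger contact force, so those follow only from the lid angle and the grip opening.

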